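# Seat a plug-in card in the bench tester and hold the key switch on test

### The arm

A 6-joint arm with a two-finger parallel gripper is mounted at the origin on the work surface; the furniture and walls round the work are solid. World frame = base frame: x ahead of the robot, y to its left, z up, the work surface at z = 0. Lengths are in m, angles in rad, forces in N, time in s.
With the tool pointing down it reaches from about 0.25 to 0.725 m from the base axis. Payload 4 kg.
Tool frame: the origin (TCP) lies on the front face of the gripper's body, between the roots of the fingers; the fingertips stand 73 mm ahead of it and the grasp point (between the pads) lies 54 mm ahead of it; z points along the fingers, y is the line along which they close (so a half turn about z gives the same grasp; the last joint's range is limited). The gripper opens to 85 mm and grips with 20 to 120 N. Pads are 22 mm wide; open, the fingers measure 114 mm over their backs; the gripper's body (76 mm by 85 mm) begins 54 mm behind the grasp point. The pads swing forward as they close: fully open they stand 13 mm farther back than shut.
Start: joints at [-1.242, 0.241, 0.005, 1.335, 0, 1.571], TCP at [0.161, -0.473, 0.304] pointing down, gripper open.
Joint ranges: [-2.72, 2.72], [-1.05, 1.87], [-1.09, 1.28], [-1.99, 2.15], [-1.42, 1.44], [-3.14, 3.14]. Speed limits (rad/s): [2.79, 2.79, 3.14, 3.14, 3.14, 3.14].

### API

Orientations are given as a unit quaternion [x, y, z, w].
In Python, from workcell import bot gives the robot as it stands. The module is installed in compiled form; this text tells all that it offers.
- The arm moves only by the tool step_arm, never from a script. Its argument "rows" is a list of rows, each a list of 2 entries, a list of its own where there are three numbers: the shift along the tool's x, y, z in mm, then the turn about the tool's z in degrees. A call has 1 to 12 rows; each row is the pose to reach, as a shift and turn from the pose commanded when the call began, along the tool's axes at that moment; what a row does not reach only later rows make up. A row lasts 1/8 s, in which the tool goes at most 62.5 mm and 10.7 degrees, less where a joint would pass 70% of its speed; a pose out of reach is approached as far as the arm can. A call with a gripper value outside its range is refused whole. "claw" is the gripper's target within -1 to 1 (shut at 1, half-way at 0, fully open at -1), set as the call begins (left out, the last holds). The fingers move at their own pace and stop on an object; the grip force is fixed at half the most. Time passes only in rows, so rows that repeat a pose let the fingers close. It gives the time, the measured TCP pose, the force, the opening and the grip force at its end, in the units of the state.
- bot.get_obs(): the state, without advancing time (a new reading comes with each control period).
- bot.camera(name): name is "scene" or "top"; returns (picture, depth): 384x512x3 uint8, red, green, blue; 384x512 float32, m along the optical axis (not along the pixel's ray), 0 where there is no reading.
- bot.camera_params(name): a dict with "fx", "fy", "cx", "cy" (pixels), "D" ([k1, k2, p1, p2, k3] as OpenCV has them; the pictures are not rectified), "pose" (4x4, takes a point from camera to world coordinates). Camera axes: x right, y up, looking along -z (the intrinsics and any distortion apply to the point x, -y, -z); pixel columns grow to the right and rows downward; lengths in m; the calibration is good to about 2 mm. A picture is of the moment at which its call begins. camera_params takes no time and is no camera call.
- bot.job_done(): hands the job in; it is judged then, once.
Trained networks look in the newest picture that a camera, given by its name, has taken for a name from the list of things; names that differ only in an ending like _2 or _b are one class to them, and where a whole thing is asked for, a point or a joint stands for the part that bears it (a point fixed in the world has none). Each returns a list of dicts, best first, with "score" (0 to 1); they miss things now and then, are a little off and sometimes report something else, mostly with a low value. They report only what shows in the picture. A call takes as long as a camera call.
- bot.trace(target, camera): "pixels" (384x512 bool, what is visible of it) and "uv" ([column, row] in pixels, amid what is visible of it).
The state is a dict: "clock": time; "joint_pos": joint angles; "joint_vel": joint speeds; "tau": joint torques, N m; "eef_pos": TCP position; "tool_rot": TCP orientation; "ft_force": force on the tool from outside, world axes, zero at the start; "ft_torque": the same for the moment, N m; "grip_width": finger opening in m; "grasp_force": force on a finger pad.
Only numpy, scipy, OpenCV 4.12 (cv2) and the standard library are available. Lean on these libraries where they do the work, as an engineer would, in place of code of your own. Each camera call takes 0.05 s, during which the arm holds its last target. There are 200 camera calls.

### The job

Test the large plug-in card: take the one with the pull handle out of the slotted white rack, stand it on edge in the card guides of the grey bench tester, pushed fully home in its connector, and let go of it. Then take the key out of the wooden bit block, push it fully home past the stiff pins of the tester's key switch, turn it clockwise (seen from above) a quarter turn to its stop and hold it there against the return spring: finish with the gripper still holding the key turned. Leave the two small cards and the folding hex keys where they are.

Things in the scene. Friction and masses are not known exactly. Their poses are not given: they have to be found in the camera images.
- tester: Bench card tester, fixed: low dark case with grey top panel, 130 mm deep (its x) x 230 mm wide (its y), top panel 55 mm above the desk. Origin: centre of its underside. Card guides on its +y half, key switch on its -y half. The card's slot runs along tester x between two white U-shaped guides 104 mm apart inside, whose tops, with 4 mm lead-ins, stand 100 mm above the desk.
- slot (a point): Middle of the floor of the tester's black edge connector, 57 mm above the desk; axes as the tester. The slot is 7 mm wide in y. The seated card stands upright here, lower edge on this floor, board along the tester's x, either face forward; it drops in by its own weight or a light push.
- keyway (a point): Centre of the switch's key face, 67 mm above the desk; axes as the tester. Bezel ring round it, 47 mm across, stands 1 mm higher. Slot 19 mm along tester x, 8 mm wide, 2 mm lead-ins. The key goes straight down; two sticky spring pins 14 mm down resist with 8 to 14 N, then snap into its notches. Home: key tip 20.5 mm below the face, shoulder resting on it.
- test_switch (a joint): Turning plug of the key switch, rad: 0 off (keyway along tester x), grows clockwise seen from above, stop at 1.5. A spring drives it back: 0.03 N m at 0, 0.08 at the stop. The key has 0.13 rad of play in it, so the hand turns a little farther. It turns only with the key within 2 mm of home (before that the bit is caught in the fixed face); once turned the key cannot come out.
- card: Large circuit card, 0.15 kg, on edge in one of the rack's three slots (which varies), 103 mm high. Origin: middle of its lower edge; board 100 mm along its x, 4 mm thick in y, z 0 to 78 mm. On top a metal strip, z 78 to 83 (104 x 10 mm), and on its middle a black pull handle 44 mm long in x, 10 mm thick in y, z 83 to 103. Grasp the handle across y.
- rack: White plastic rack, 150 mm (x) x 110 mm (y), fixed. Origin: centre of its underside. Three slots, 7 mm wide, cross it at x = -50, 0 and +50 mm; cards stand along its y on its 6 mm base, the combs are 26 mm high. A bare wall with outlets runs behind rack and tester, 0.6 m ahead of the robot at y = -0.05, 0.5 m at y = -0.35: swing the arm clear of it.
- small_card_0: Small card, 74 x 6 x 64 mm, standing in another slot of the rack, no handle; origin in the middle of its lower edge, board along its x. Leave alone.
- small_card_1: Second small card, the same. Leave alone.
- key: Key, 58 mm, 40 g, upright tip down in the bit block. Origin: middle of its tip; z up to the head. Steel bit 16 mm wide (x), 6 thick (y), z 0 to 12, a notch in each narrow side; stem 6 mm; round shoulder 18 mm across, z 20.5 to 24; flat black head 32 (x) x 8 (y) mm, z 24 to 58. Grasp the head across y. Fits the keyway either way round (its x along or against tester x).
- bit_block: Wooden block 120 x 52 x 26 mm, fixed, with the key's slot (19 x 8 mm, along its x) at x = -32 mm and five screwdriver bits, to 21 mm above its top, at x = +16 to +48 mm. Origin: centre of its underside.
- hex_keys: Red folding hex key set lying on the mat, 95 x 28 x 25 mm; origin under its centre. Leave alone.

How it is judged:
On the way, in this order (a step that is already met when the one before it is completed fails the run):
1. the large card stands fully home in the tester's guides and is let go (horizontal distance between card and slot below 0.005 m and z of card in the frame of slot below 0.003 m and angle between the x axis of card and the x axis of tester, either way round below 0.08 rad and angle between card's own z axis and vertical below 0.08 rad and contact force between the fingers and card below 0.1 N), for 0.2 s.
2. the key is fully home in the key switch, not yet turned (horizontal distance between key and keyway below 0.003 m and z of key in the frame of keyway below -0.0185 m and angle between key's own z axis and vertical below 0.1 rad and value of joint test_switch below 0.25 rad), for 0.1 s.
At the end, for the whole second after the job is handed in: The switch stands turned beyond 1.35 rad (stop 1.5) with the fingers gripping the key (over 2 N); the key is in the keyway, within 3 mm of fully home, upright; the large card stands upright in the tester, within 3 mm of the connector's floor and 5 mm of its middle, untouched (all of step 1 and value of joint test_switch above 1.35 rad and contact force between the fingers and key above 2 N and horizontal distance between key and keyway below 0.003 m and z of key in the frame of keyway below -0.0175 m and angle between key's own z axis and vertical below 0.1 rad); the arm keeps its last pose, push and grip.
It fails at once if a small card is moved more than 20 mm (distance of any of small_card_0, small_card_1 from where it was at the start of the episode above 0.02 m).
It fails at once if the hex keys are moved more than 20 mm (distance of hex_keys from where it was at the start of the episode above 0.02 m).
It also fails if it takes over 64 s, if anything falls off the work surface, if the arm or the gripper's body presses on something with over 40 N, if the wrist force passes 120 N, or if a joint passes its speed limit or range.

## Working session

There is one attempt and no reset: what is moved stays moved. The work goes in short steps, Python scripts to look and compute and a tool call to move; the robot and the scene stay as the last step left them, time stands still between calls to the robot, and variables do not carry over. Pictures are saved under pics/ and viewed, at most 10 in all, crops included, and the job is handed in when it is done.

Besides the shell and the picture viewer there is one more tool, called in YAML: its name, and indented under it one key for each argument. step_arm: Moves the arm, as the interface text tells. Its arguments: {"type":"object","properties":{"rows":{"type":"array"},"claw":{"type":"number"}},"required":["rows"]}

```bash
mkdir -p pics
cat > h.py <<'E'
import numpy as np, cv2
from workcell import bot
def cloud(cam,d,P=None):
    P=P or bot.camera_params(cam)
    K=np.array([[P['fx'],0,P['cx']],[0,P['fy'],P['cy']],[0,0,1]],float)
    h,w=d.shape
    u,v=np.meshgrid(np.arange(w),np.arange(h))
    n=cv2.undistortPoints(np.stack([u,v],-1).reshape(-1,1,2).astype(float),K,np.array(P['D'],float)).reshape(h,w,2)
    p=np.stack([n[...,0]*d,-n[...,1]*d,-d,np.ones_like(d)],-1)
    X=(p@np.array(P['pose']).T)[...,:3]
    X[d<=0]=np.nan
    return X
E
python3 - <<'E'
from h import *
ims=[]
o=bot.get_obs();print(o['clock'],o['eef_pos'],o['tool_rot'],o['ft_force'],o['grip_width'])
for c in('scene','top'):
    im,d=bot.camera(c);ims.append(im);X=cloud(c,d);np.savez('c_'+c+'.npz',im=im,d=d,X=X)
    print(c,np.round(np.array(bot.camera_params(c)['pose'])[:3],2).tolist(), bot.camera_params(c)['fx'])
    for t in('tester','keyway','card','rack','small_card_0','key','bit_block','hex_keys'):
        for r in bot.trace(t,c)[:2]:
            m=r['pixels'];q=X[m];q=q[~np.isnan(q[:,0])]
            print(t,round(r['score'],2),np.round(r['uv']),m.sum(),np.round(np.median(q,0),3),np.round(np.percentile(q,[2,98],axis=0),3).tolist())
    cv2.imwrite('pics/%s0.png'%c,cv2.resize(im[:,:,::-1],(800,600),interpolation=cv2.INTER_CUBIC))
E
```

```text
0.0 [ 0.16130133 -0.4727372   0.30299855] [ 9.86515551e-01  1.63664067e-01 -1.65875476e-04 -1.05492556e-03] [-1.14941262 -0.33460083  0.27298815] 0.08535897758155081
scene [[-0.77, 0.28, -0.58, -0.18], [-0.64, -0.35, 0.68, 0.73], [-0.01, 0.9, 0.45, 0.54]] 414.807973281791
tester 0.81 [248. 194.] 3478 [0.435 0.036 0.053] [[0.397, -0.127, 0.006], [0.524, 0.097, 0.092]]
keyway 0.94 [250. 193.] 3386 [0.434 0.037 0.053] [[0.397, -0.125, 0.009], [0.521, 0.097, 0.091]]
card 0.68 [132. 226.] 1245 [0.529 0.316 0.064] [[0.524, 0.261, 0.015], [0.533, 0.358, 0.108]]
rack 0.98 [146. 262.] 1131 [0.431 0.344 0.006] [[0.406, 0.265, 0.0], [0.544, 0.369, 0.026]]
small_card_0 0.93 [144. 238.] 582 [0.48  0.321 0.047] [[0.476, 0.276, 0.009], [0.528, 0.35, 0.069]]
small_card_0 0.88 [161. 250.] 703 [0.43  0.318 0.041] [[0.426, 0.282, 0.008], [0.433, 0.353, 0.068]]
key 0.52 [342. 168.] 135 [ 0.342 -0.271  0.045] [[0.329, -0.281, 0.025], [0.358, -0.263, 0.062]]
bit_block 0.68 [325. 175.] 615 [ 0.368 -0.243  0.022] [[0.31, -0.296, -0.001], [0.427, -0.209, 0.04]]
hex_keys 0.76 [204. 274.] 654 [0.321 0.296 0.02
[... 425 characters left out ...]
2], [0.526, 0.088, 0.073]]
card 0.46 [167. 150.] 214 [0.532 0.3   0.086] [[0.527, 0.255, 0.003], [0.55, 0.355, 0.111]]
rack 0.65 [168. 171.] 1081 [0.468 0.305 0.006] [[0.411, 0.258, -0.001], [0.531, 0.361, 0.03]]
small_card_0 0.51 [169. 184.] 65 [0.433 0.297 0.057] [[0.427, 0.275, 0.003], [0.44, 0.336, 0.071]]
small_card_0 0.45 [168. 167.] 77 [0.482 0.305 0.058] [[0.479, 0.272, 0.014], [0.49, 0.338, 0.07]]
key 0.45 [351. 213.] 38 [ 0.343 -0.275  0.059] [[0.331, -0.284, 0.027], [0.353, -0.269, 0.065]]
bit_block 0.77 [341. 201.] 572 [ 0.377 -0.258  0.025] [[0.318, -0.3, 0.014], [0.425, -0.22, 0.04]]
hex_keys 0.68 [171. 220.] 245 [0.329 0.285 0.021] [[0.312, 0.24, 0.011], [0.345, 0.329, 0.028]]
```

View pics/top0.png

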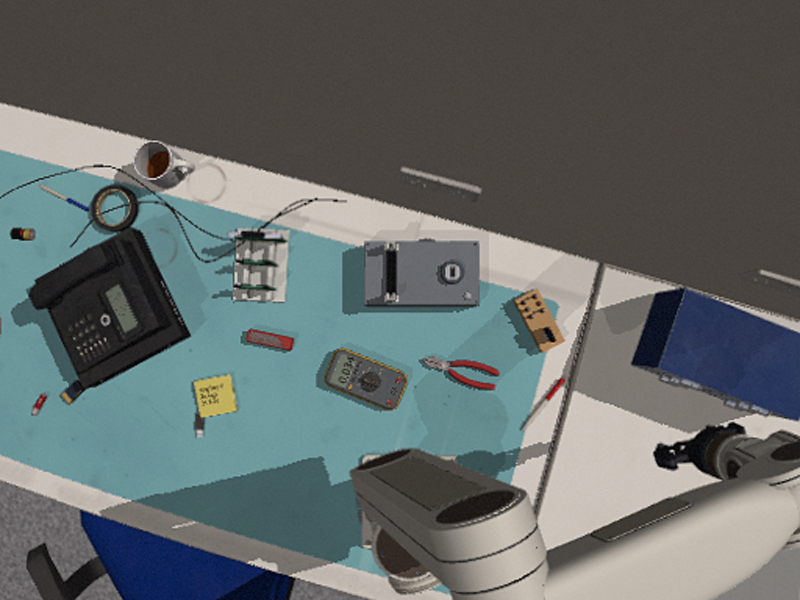

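View pics/scene0.png

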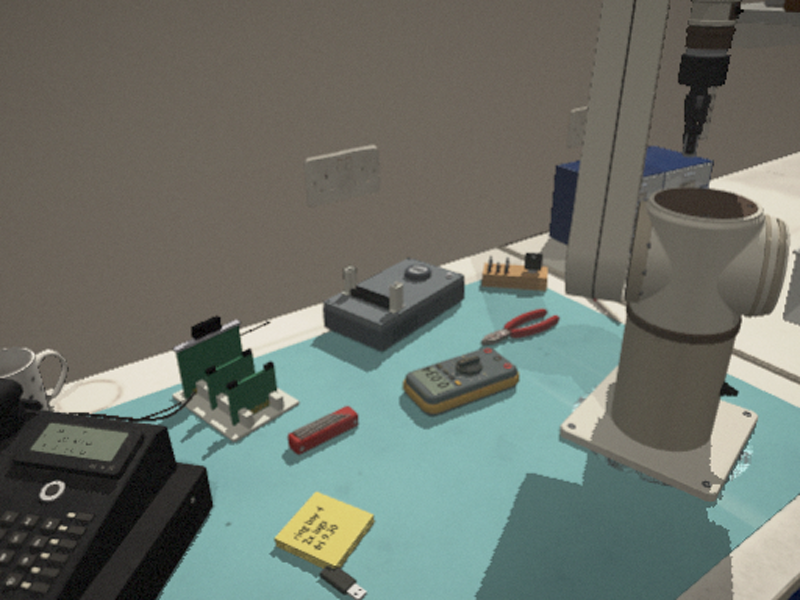

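Top view: the big card is in the farthest slot of the rack, around (247,235). The tester is at (420,272), with its connector at (391,272) and switch at (452,271). The key is in the block at (546,335). The scene view agrees. Next I'll fit the poses.

Run:
```python
from h import *
def rect(q):
    (c,s,a)=cv2.minAreaRect((q[:,:2]*1000).astype(np.float32)); return np.round(c,1),np.round(s,1),round(a,2)
def sel(X,lo,hi):
    with np.errstate(invalid='ignore'): m=((X>lo)&(X<hi)).all(-1)
    return m
for c in('scene','top'):
    Z=np.load('c_%s.npz'%c);X=Z['X'];im=Z['im'].astype(int)
    print(c)
    B=dict(panel=([.37,-.2,.051],[.56,.13,.059]),guides=([.37,-.02,.075],[.56,.13,.12]),bezel=([.37,-.16,.0625],[.56,-.02,.075]),conn=([.37,-.0,.06],[.56,.1,.075]),
      handle=([.49,.22,.093],[.57,.4,.13]),strip=([.49,.22,.078],[.57,.4,.13]),sc1=([.465,.22,.055],[.5,.4,.08]),sc0=([.41,.22,.055],[.45,.4,.08]),
      keyh=([.3,-.32,.05],[.38,-.23,.09]),block=([.29,-.34,.021],[.45,-.18,.031]))
    for k,(l,h) in B.items():
        m=sel(X,l,h); q=X[m]
        if len(q)<4: print(k,len(q));continue
        u=np.argwhere(m).mean(0)[::-1]
        print(k,len(q),*rect(q),'med',np.round(np.median(q,0)*1000,1),'min',np.round(q.min(0)*1000,1),'max',np.round(q.max(0)*1000,1),'pca',np.round(np.degrees(np.arctan2(*np.linalg.eigh(np.cov(q[:,:2].T))[1][::-1,1])),2))
im=np.load('c_top.npz')['im'][:,:,::-1];a=cv2.resize(im[140:240,140:370],None,fx=3.45,fy=3.45,interpolation=cv2.INTER_CUBIC)
cv2.imwrite('pics/t1.png',a)
```

```text
scene
panel 1452 [462.6 -17.6] [130.6 229.7] 0.41 med [451.9  -9.8  53.8] min [ 397.3 -132.8   51. ] max [528.2  97.1  59. ] pca 89.63
guides 175 [462.6  41.6] [118.   23.2] 1.14 med [419.1  46.5  89.3] min [403.4  28.9  75. ] max [521.5  53.7  99.6] pca -179.52
bezel 104 [460.6 -75.8] [44.3 41.8] 35.16 med [461.5 -74.7  65.5] min [439.1 -97.2  62.7] max [483.4 -54.1  67.8] pca 151.78
conn 219 [460.9  42. ] [113.7  24. ] 1.0 med [460.   46.9  64.3] min [403.9  30.5  60. ] max [517.6  54.5  75. ] pca -179.98
handle 160 [530.  309.2] [43.9 12.3] 88.77 med [526.9 310.7 102.8] min [523.6 287.3  93.1] max [536.2 331.2 109.5] pca 86.39
strip 404 [530.2 308.5] [104.4  13.1] 87.97 med [527.3 312.2  88.7] min [523.3 256.5  78. ] max [538.6 360.6 109.5] pca 87.27
sc1 179 [482.1 313.4] [74.7 12. ] 87.57 med [479.7 313.9  62.1] min [474.9 276.1  55.1] max [488.7 350.7  70.7] pca 87.89
sc0 182 [431.8 316.6] [72.6 11.3] 89.49 med [429.5 320.1  61.7] min [425.9 280.3  55. ] max [437.5 352.9  70.2] pca 88.08
keyh 51 [ 341.9 -269.8] [31.8 12.7] 24.64 med [ 342.2 -271.    57.4] min [ 329.1 -280.9   50
[... 759 characters left out ...]
 ] min [526.  259.4  93.2] max [536.8 336.1 113.8] pca 91.6
strip 117 [531.3 305.4] [ 10.3 102.4] 0.89 med [531.8 302.4  92.8] min [526.  254.2  80.1] max [536.8 356.6 113.8] pca 90.18
sc1 47 [484.3 307.8] [73.5  8.1] 87.32 med [482.6 313.9  64.4] min [479.  271.1  56.2] max [489.1 344.7  75.5] pca 86.93
sc0 51 [434.5 311.2] [75.3  7.9] 87.57 med [433.1 315.   64.6] min [429.3 273.8  55.2] max [439.2 349.   74.1] pca 87.37
keyh 30 [ 344.  -275.4] [28.9  7.9] 29.44 med [ 343.  -275.4   62. ] min [ 330.7 -282.5   50.1] max [ 358.4 -268.5   66.3] pca -156.27
block 509 [ 372.9 -262.6] [119.4  53.4] 28.22 med [ 374.6 -261.    25.4] min [ 308.5 -308.5   21. ] max [ 434.8 -213.2   30.9] pca -153.45
```

View pics/t1.png

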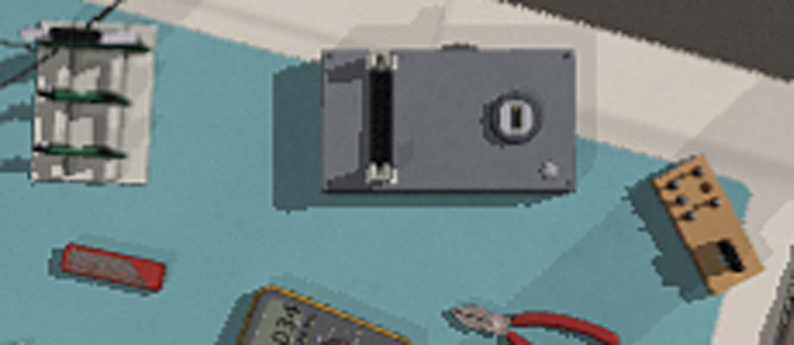

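```bash
cat >> h.py <<'E'
from scipy.spatial.transform import Rotation as R
def go(x,y,z,psi,cmd=None):
    """target TCP mm, psi deg -> tool shift, turn"""
    o=bot.get_obs(); p=np.array(o['eef_pos'])*1000; M=R.from_quat(o['tool_rot']).as_matrix()
    ps=np.degrees(np.arctan2(M[1,0],M[0,0]))
    t=(psi-ps+180)%360-180
    print('t',round(o['clock'],2),'at',np.round(p,1),round(ps,2),'tilt',np.round(np.degrees(np.arccos(-M[2,2])),2),'shift',np.round(M.T@(np.array([x,y,z])-p),1),'turn',round(-t,2),'q',np.round(o['joint_pos'],2),'F',np.round(o['ft_force'],1),'grip',round(o['grip_width']*1000,1),round(o['grasp_force'],1))
E
python3 -c "
from h import *
go(531,306,255,88)"
```

```text
t 0.9 at [ 161.4 -473.2  303.9] 18.84 tilt 0.0 shift [ 601.3 -618.2   48.9] turn -69.16 q [-1.24  0.24  0.01  1.34  0.    1.57] F [-0.2  0.3  0.6] grip 85.5 0.0
```

step_arm:
  rows:
    - [[42, -43, 0], -6]
    - [[84, -86, 0], -12]
    - [[126, -129, 0], -18]
    - [[168, -172, 0], -24]
    - [[210, -216, 0], -30]
    - [[252, -259, 0], -36]
    - [[294, -302, 0], -42]
    - [[336, -345, 0], -48]
    - [[378, -388, 0], -54]
    - [[420, -432, 0], -60]
    - [[462, -475, 0], -66]
    - [[500, -515, 0], -69.2]
  claw: -1

```text
clock: 2.4
eef_pos: [0.469, 0.1779, 0.304]
tool_rot: [0.718, 0.696, 0.0, 0.0]
ft_force: [1.1, -0.6, -0.1]
grip_width: 0.0856
grasp_force: 0.0
```

```bash
python3 -c "
from h import *
go(531,306,255,88)"
```

```text
t 2.4 at [469.  177.9 304. ] 88.21 tilt 0.04 shift [130.   57.9  49. ] turn 0.21 q [ 0.36  0.24  0.01  1.34 -0.    1.96] F [ 1.1 -0.6 -0.1] grip 85.6 0.0
```

step_arm:
  rows:
    - [[43, 19, 16], 0]
    - [[87, 38, 32], 0]
    - [[130, 58, 49], 0]
    - [[130, 58, 49], 0]

```text
clock: 2.9
eef_pos: [0.5307, 0.3059, 0.2513]
tool_rot: [0.718, 0.696, -0.002, -0.001]
ft_force: [-0.5, -0.5, -0.7]
grip_width: 0.0856
grasp_force: 0.0
```

Run:
```python
from h import *
go(531,306,155,88)
for c in('scene','top'):
    im,d=bot.camera(c);X=cloud(c,d)
    with np.errstate(invalid='ignore'): m=((X>[.42,.2,.17])&(X<[.65,.42,.26])).all(-1)
    q=X[m]*1000
    for a,b in((175,190),(190,205),(205,230),(235,260)):
        r=q[(q[:,2]>a)&(q[:,2]<b)]
        if len(r): print(c,a,b,len(r),np.round(r.min(0)),np.round(r.max(0)),np.round(np.median(r,0)))
    if c=='scene': cv2.imwrite('pics/s2.png',cv2.resize(im[100:300,40:290,::-1],None,fx=3,fy=3,interpolation=cv2.INTER_CUBIC))
```

```text
t 2.9 at [530.7 305.9 251.3] 88.23 tilt 0.25 shift [ 0.3  0.7 96.3] turn 0.23 q [0.52 0.49 0.24 1.32 0.   2.12] F [-0.5 -0.5 -0.7] grip 85.6 0.0
scene 175 190 1 [576. 310. 190.] [576. 310. 190.] [576. 310. 190.]
scene 190 205 124 [471. 294. 191.] [581. 320. 205.] [571. 310. 199.]
scene 205 230 263 [472. 294. 205.] [584. 321. 230.] [487. 311. 218.]
scene 235 260 449 [455. 296. 235.] [606. 326. 260.] [490. 317. 249.]
top 190 205 6 [573. 290. 194.] [586. 298. 204.] [574. 293. 199.]
top 205 230 7 [573. 291. 208.] [579. 294. 222.] [576. 292. 211.]
top 235 260 56 [561. 285. 235.] [605. 308. 259.] [585. 294. 246.]
```

View pics/s2.png

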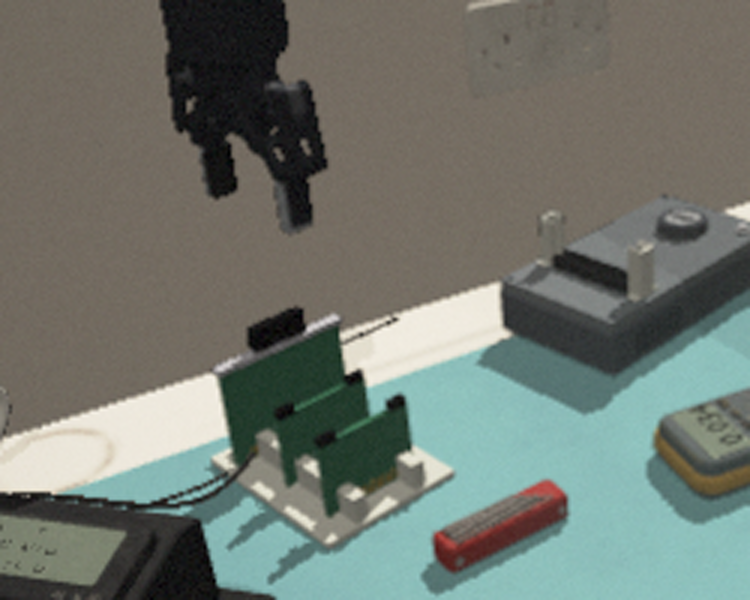

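step_arm:
  rows:
    - [[2, 0.5, 30], 0]
    - [[2, 0.5, 60], 0]
    - [[2, 0.5, 85], 0]
    - [[2, 0.5, 98], 0]
    - [[2, 0.5, 98], 0]

```text
clock: 3.62
eef_pos: [0.5311, 0.3046, 0.1571]
tool_rot: [0.719, 0.695, -0.0, -0.0]
ft_force: [-0.3, 0.0, 0.3]
grip_width: 0.0855
grasp_force: 0.0
```

step_arm:
  rows:
    - [[0, 0, 0], 0]
    - [[0, 0, 0], 0]
    - [[0, 0, 0], 0]
    - [[0, 0, 0], 0]
    - [[0, 0, 0], 0]
    - [[0, 0, 0], 0]
    - [[0, 0, 0], 0]
    - [[0, 0, 0], 0]
  claw: 1

```text
clock: 4.62
eef_pos: [0.5316, 0.3057, 0.1573]
tool_rot: [0.719, 0.695, 0.0, 0.0]
ft_force: [-0.2, -0.5, 4.7]
grip_width: 0.0087
grasp_force: 59.8
```

step_arm:
  rows:
    - [[0, 0, -10], 0]
    - [[0, 0, -25], 0]
    - [[0, 0, -50], 0]
    - [[0, 0, -80], 0]
    - [[0, 0, -110], 0]
    - [[0, 0, -130], 0]
    - [[0, 0, -130], 0]

```text
clock: 5.5
eef_pos: [0.5321, 0.306, 0.2896]
tool_rot: [0.719, 0.695, 0.002, 0.001]
ft_force: [0.1, -0.1, -2.2]
grip_width: 0.0086
grasp_force: 59.2
```

Run:
```python
from h import *
go(463,41,290,180.5)
for c in('scene','top'):
    im,d=bot.camera(c);X=cloud(c,d)
    with np.errstate(invalid='ignore'): m=((X>[.42,.2,.1])&(X<[.65,.42,.225])).all(-1)
    g=im.astype(int); gr=m&(g[...,1]>g[...,0]+15)&(g[...,1]>g[...,2])
    q=X[gr]*1000
    print(c,len(q),np.round(np.percentile(q,[1,50,99],axis=0)) if len(q) else '')
    if c=='scene':
        A=np.c_[q[:,1:],np.ones(len(q))]; 
        k=np.ones(len(q),bool)
        for _ in range(4):
            s=np.linalg.lstsq(A[k],q[k,0],rcond=None)[0]; e=q[:,0]-A@s; k=abs(e)<6
        print('plane x=a*y+b*z+c',s,e[k].std())
    m2=m&(X[...,2]>.165); q=X[m2]*1000; print(np.round(np.percentile(q,[1,50,99],axis=0)))
```

```text
t 5.5 at [532.1 306.  289.6] 88.04 tilt 0.28 shift [-267.2  -60.    -1.3] turn -92.46 q [0.52 0.47 0.31 1.4  0.   2.13] F [ 0.1 -0.1 -2.2] grip 8.6 59.2
scene 1279 [[527. 260. 143.]
 [531. 312. 181.]
 [534. 358. 213.]]
plane x=a*y+b*z+c [ 3.12154684e-02 -5.97639006e-03  5.22017885e+02] 1.2547779723922585
[[520. 260. 166.]
 [531. 315. 195.]
 [536. 360. 224.]]
top 23 [[528. 256. 144.]
 [530. 268. 175.]
 [532. 303. 194.]]
[[519. 254. 167.]
 [529. 275. 216.]
 [536. 304. 224.]]
```

```bash
python3 -c "
from h import *
go(465.5,41,275,180.5)"
```

```text
t 5.6 at [531.1 305.4 286.6] 88.04 tilt 0.03 shift [-266.5  -56.5   11.7] turn -92.46 q [ 0.52  0.48  0.3   1.4  -0.    2.13] F [-0.3  0.4 -1.7] grip 8.7 59.2
```

step_arm:
  rows:
    - [[-27, -6, 0], -8.4]
    - [[-54, -12, 0], -16.8]
    - [[-81, -17, 0], -25.2]
    - [[-108, -23, 0], -33.6]
    - [[-135, -29, 0], -42]
    - [[-161, -34, 0], -50.4]
    - [[-188, -40, 0], -58.8]
    - [[-214, -45, 0], -67.2]
    - [[-240, -51, 0], -75.6]
    - [[-260, -55, 4], -84]
    - [[-266.5, -56.5, 11.7], -92.5]
    - [[-266.5, -56.5, 11.7], -92.5]

```text
clock: 7.1
eef_pos: [0.4646, 0.0406, 0.2736]
tool_rot: [-0.003, 1.0, -0.0, -0.002]
ft_force: [0.4, 0.3, -0.9]
grip_width: 0.0087
grasp_force: 59.1
```

Run:
```python
from h import *
go(465.5,41,275,180.5)
for c in('scene','top'):
    im,d=bot.camera(c);X=cloud(c,d);np.savez('d_'+c+'.npz',im=im,X=X)
    with np.errstate(invalid='ignore'):
      m=((X>[.37,.0,.108])&(X<[.56,.12,.198])).all(-1)
      g2=((X>[.37,.0,.06])&(X<[.56,.12,.105])).all(-1)
    q=X[m]*1000
    print(c,len(q),np.round(np.percentile(q,[1,50,99],axis=0),1).tolist())
    A=np.c_[q[:,[0,2]],np.ones(len(q))];k=np.ones(len(q),bool)
    for _ in range(4):
        s=np.linalg.lstsq(A[k],q[k,1],rcond=None)[0]; e=q[:,1]-A@s; k=abs(e)<4
    print('y=ax+bz+c',np.round(s,4),'y at slot',s@[463,57,1],s@[463,120,1],k.sum())
    q=X[g2]*1000; print('guides',len(q),np.round(np.percentile(q,[1,50,99],axis=0),1).tolist())
a,b=[np.load('d_%s.npz'%c)['im'][:,:,::-1] for c in('scene','top')]
a=cv2.resize(a[120:250,190:320],(600,600),interpolation=cv2.INTER_CUBIC)
cv2.imwrite('pics/s3.png',a)
b=cv2.resize(b[130:210,220:310],(675,600),interpolation=cv2.INTER_CUBIC)
cv2.imwrite('pics/t3.png',b)
```

```text
t 7.1 at [464.6  40.6 273.6] -179.63 tilt 0.22 shift [-0.9  0.4 -1.4] turn -0.13 q [ 0.09  0.19 -0.14  1.25  0.    0.08] F [ 0.4  0.3 -0.9] grip 8.7 59.1
scene 904 [[412.4, 40.5, 121.5], [458.4, 44.1, 160.7], [511.8, 49.4, 197.2]]
y=ax+bz+c [7.40000e-03 1.29000e-02 3.87339e+01] y at slot 42.91622321451002 43.73155557491091 864
guides 392 [[404.2, 31.5, 60.4], [457.8, 46.9, 71.5], [518.9, 53.1, 98.9]]Traceback (most recent call last):
  File "<stdin>", line 9, in <module>
    return _quantile_unchecked(
        a, q, axis, out, overwrite_input, method, keepdims, weights)
    return _ureduce(a,
                    func=_quantile_ureduce_func,
    ...<5 lines>...
                    overwrite_input=overwrite_input,
                    method=method)
    r = func(a, **kwargs)
    result = _quantile(arr,
                       quantiles=q,
    ...<2 lines>...
                       out=out,
                       weights=wgt)
    slices_having_nans = np.isnan(arr[-1, ...])
                                  ~~~^^^^^^^^^
IndexError: index -1 is out of bounds for axis 0 with size 0
```

Run:
```python
from h import *
Z=np.load('d_scene.npz');a=Z['im'][:,:,::-1];X=Z['X']
cv2.imwrite('pics/s3.png',cv2.resize(a[120:250,190:320],(600,600),interpolation=cv2.INTER_CUBIC))
X0=np.load('c_scene.npz')['X']
# guide faces: y histogram for guide tops/sides before the card came
with np.errstate(invalid='ignore'):
  for n,l,h in(('near',[.39,.0,.075],[.44,.12,.097]),('far',[.49,.0,.075],[.54,.12,.097]),('neartop',[.39,.0,.0975],[.44,.12,.105]),('fartop',[.49,.0,.0975],[.54,.12,.105]),('connside',[.42,0,.058],[.5,.12,.0635]),('conntop',[.42,0,.064],[.5,.12,.075])):
    q=X0[((X0>l)&(X0<h)).all(-1)]*1000
    if len(q):print(n,len(q),np.round(np.percentile(q,[3,25,50,75,97],axis=0),1).T.tolist())
```

```text
near 79 [[403.9, 405.7, 407.6, 413.7, 419.0], [31.7, 38.0, 47.3, 49.2, 51.4], [75.7, 80.7, 86.9, 93.4, 96.7]]
far 76 [[503.6, 506.4, 509.4, 513.9, 519.1], [33.0, 37.7, 47.8, 50.2, 52.2], [76.6, 81.3, 87.0, 93.0, 96.9]]
neartop 8 [[404.7, 406.3, 409.0, 414.5, 417.7], [33.2, 34.3, 37.3, 42.2, 48.0], [97.6, 97.8, 98.1, 98.9, 99.4]]
fartop 7 [[508.1, 512.0, 515.9, 517.0, 518.9], [34.4, 35.2, 40.3, 48.0, 52.4], [97.8, 98.1, 98.5, 99.4, 99.6]]
connside 76 [[423.7, 443.4, 461.1, 483.8, 497.3], [32.5, 37.6, 49.3, 51.2, 52.7], [58.7, 60.0, 61.3, 62.7, 63.5]]
conntop 57 [[427.4, 444.2, 460.7, 474.5, 498.6], [32.9, 37.7, 45.2, 49.3, 52.1], [64.1, 64.4, 64.9, 65.2, 66.8]]
```

View pics/s3.png

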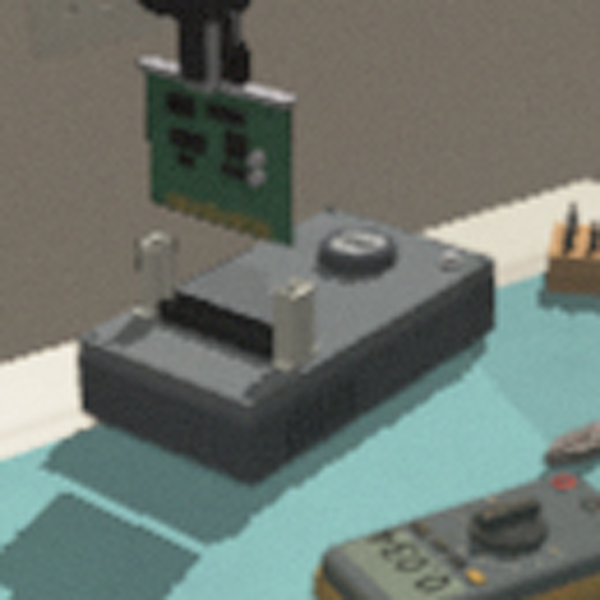

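step_arm:
  rows:
    - [[0, 0.4, 8], -0.1]
    - [[0, 0.4, 16], -0.1]
    - [[0, 0.4, 21], -0.1]
    - [[0, 0.4, 26], -0.1]
    - [[0, 0.4, 31], -0.1]
    - [[0, 0.4, 31], -0.1]

```text
clock: 7.95
eef_pos: [0.4655, 0.0415, 0.2438]
tool_rot: [-0.006, 1.0, -0.0, -0.0]
ft_force: [-0.3, -0.3, -1.0]
grip_width: 0.0089
grasp_force: 59.2
```

Inside the guides with no contact force. Continuing down.

step_arm:
  rows:
    - [[0, 0, 5], 0]
    - [[0, 0, 10], 0]
    - [[0, 0, 15], 0]
    - [[0, 0, 20], 0]
    - [[0, 0, 25], 0]
    - [[0, 0, 29], 0]
    - [[0, 0, 29], 0]

```text
clock: 8.82
eef_pos: [0.4655, 0.0415, 0.2147]
tool_rot: [-0.006, 1.0, -0.0, -0.0]
ft_force: [1.0, -1.5, -2.9]
grip_width: 0.0089
grasp_force: 59.0
```

step_arm:
  rows:
    - [[0, 0, 2], 0]
    - [[0, 0, 4], 0]
    - [[0, 0, 5], 0]
    - [[0, 0, 6], 0]
    - [[0, 0, 6.5], 0]
    - [[0, 0, 6.5], 0]

```text
clock: 9.57
eef_pos: [0.4659, 0.0415, 0.2092]
tool_rot: [-0.006, 1.0, -0.0, 0.0]
ft_force: [-1.4, -2.3, 4.1]
grip_width: 0.009
grasp_force: 60.0
```

step_arm:
  rows:
    - [[0, 0, 1], 0]
    - [[0, 0, 1.5], 0]
    - [[0, 0, 1.5], 0]

```text
clock: 9.95
eef_pos: [0.466, 0.0415, 0.209]
tool_rot: [-0.006, 1.0, -0.0, 0.001]
ft_force: [-4.4, -3.9, 13.6]
grip_width: 0.0086
grasp_force: 61.3
```

Firmly on the floor (13.6 N). Releasing.

step_arm:
  rows:
    - [[0, 0, -0.5], 0]
    - [[0, 0, -0.5], 0]
    - [[0, 0, -0.5], 0]
    - [[0, 0, -0.5], 0]
    - [[0, 0, -0.5], 0]
    - [[0, 0, -0.5], 0]
    - [[0, 0, -0.5], 0]
    - [[0, 0, -0.5], 0]
  claw: -1

```text
clock: 10.95
eef_pos: [0.4658, 0.0415, 0.2077]
tool_rot: [-0.006, 1.0, 0.0, 0.0]
ft_force: [-0.1, 0.0, 0.9]
grip_width: 0.0854
grasp_force: 0.0
```

step_arm:
  rows:
    - [[0, 0, -20], 0]
    - [[0, 0, -50], 0]
    - [[0, 0, -80], 0]
    - [[0, 0, -80], 0]

```text
clock: 11.45
eef_pos: [0.4671, 0.0417, 0.2901]
tool_rot: [-0.006, 1.0, 0.0, 0.003]
ft_force: [0.2, -0.0, -0.7]
grip_width: 0.0857
grasp_force: 0.0
```

Run:
```python
from h import *
im,d=bot.camera('scene');X=cloud('scene',d)
with np.errstate(invalid='ignore'): m=((X>[.37,.0,.105])&(X<[.56,.09,.175])).all(-1)
q=X[m]*1000
print(len(q),np.round(np.percentile(q,[1,50,99],axis=0),1).tolist(),q.max(0))
A=np.c_[q[:,[0,2]],np.ones(len(q))];k=q[:,2]<132
for _ in range(4):
    s=np.linalg.lstsq(A[k],q[k,1],rcond=None)[0]; e=q[:,1]-A@s; k=(abs(e)<4)&(q[:,2]<132)
print(np.round(s,4),s@[463,57,1]-3.1)
s_=q[q[:,2]>142];print('handle',np.percentile(s_,[2,50,98],axis=0))
cv2.imwrite('pics/s4.png',cv2.resize(im[120:250,190:320,::-1],(600,600),interpolation=cv2.INTER_CUBIC))
# key: handle top/faces
go(346,-273,200,180+27)
for c in('scene','top'):
    X=np.load('c_%s.npz'%c)['X']
    with np.errstate(invalid='ignore'): m=((X>[.31,-.31,.034])&(X<[.38,-.24,.09])).all(-1)
    q=X[m]*1000; print(c,len(q),np.round(np.percentile(q,[2,50,98],axis=0)).tolist())
    t=q[q[:,2]>q[:,2].max()-6]; print(t.mean(0),cv2.minAreaRect(t[:,:2].astype(np.float32)))
```

```text
568 [[413.7, 32.7, 105.5], [459.0, 40.2, 128.8], [512.3, 45.7, 160.4]] [515.40383977  47.22733734 161.35248818]
[ 2.33000e-02 -8.94000e-02  4.02938e+01] 42.8951097226731
handle [[442.02077171  32.43556065 142.87489542]
 [460.48902773  39.5602069  152.50043488]
 [483.55506456  43.28493701 160.60221355]]
t 11.5 at [466.3  41.6 288.5] -179.36 tilt 0.14 shift [ 124.  -313.3   88.2] turn -26.36 q [ 0.09  0.18 -0.11  1.28 -0.    0.08] F [ 0.2 -0.5  0.6] grip 85.4 0.0
scene 108 [[329.0, -280.0, 35.0], [342.0, -270.0, 49.0], [356.0, -263.0, 62.0]]
[ 342.34917735 -271.73103292   60.74099437] ((341.99420166015625, -272.0905456542969), (28.62212371826172, 8.245614051818848), 23.517169952392578)
top 39 [[331.0, -282.0, 34.0], [343.0, -275.0, 60.0], [378.0, -244.0, 66.0]]
[ 343.60411738 -275.64884851   63.61964536] ((342.5006408691406, -276.4012756347656), (25.158342361450195, 7.722690105438232), 31.591670989990234)
```

View pics/s4.png

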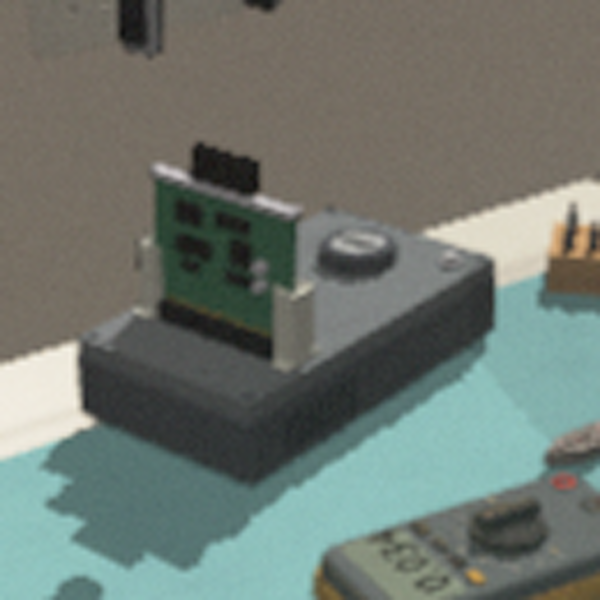

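Run:
```python
from h import *
S=[]
for i in range(6):
    im,d=bot.camera('scene');X=cloud('scene',d)*1000;g=im.astype(int)
    with np.errstate(invalid='ignore'):
        m=((X>[415,20,75])&(X<[510,60,133])).all(-1)&(g[...,1]>g[...,0]+12)&(g[...,1]>g[...,2])
        h=((X>[430,20,145])&(X<[490,60,158])).all(-1)
    q=X[m];A=np.c_[q[:,[0,2]],np.ones(len(q))];k=np.ones(len(q),bool)
    for _ in range(5):
        s=np.linalg.lstsq(A[k],q[k,1],rcond=None)[0]; e=q[:,1]-A@s; k=abs(e)<3
    S.append([*s[:2],s@[463,100,1],s@[463,130,1],len(q),np.percentile(X[h][:,1],90)])
print(np.round(S,3))
```

```text
[[ 8.0000e-03 -7.2000e-02  4.1197e+01  3.9038e+01  4.0900e+02  4.1811e+01]
 [ 1.7000e-02 -7.8000e-02  4.1304e+01  3.8978e+01  4.0300e+02  4.1332e+01]
 [ 1.4000e-02 -8.2000e-02  4.1330e+01  3.8881e+01  4.1800e+02  4.1797e+01]
 [ 1.1000e-02 -8.2000e-02  4.1397e+01  3.8944e+01  4.1000e+02  4.1717e+01]
 [ 1.4000e-02 -8.5000e-02  4.1426e+01  3.8866e+01  4.2000e+02  4.2227e+01]
 [ 1.6000e-02 -7.4000e-02  4.1311e+01  3.9106e+01  4.0600e+02  4.1704e+01]]
```

Seated with the handle top at about 160 mm, but the card leans about 0.08 rad, which is borderline. The slot centre appears to be at y≈40.0, so I'll regrasp there to right the card and release it upright.

step_arm:
  rows:
    - [[0, -1.6, 25], 0]
    - [[0, -1.6, 50], 0]
    - [[0, -1.6, 70], 0]
    - [[0, -1.6, 78], 0]
    - [[0, -1.6, 78], 0]
    - [[0, -1.6, 78], 0]

```text
clock: 12.55
eef_pos: [0.4663, 0.04, 0.2105]
tool_rot: [-0.006, 1.0, 0.0, 0.001]
ft_force: [0.3, 0.0, 0.1]
grip_width: 0.0855
grasp_force: 0.0
```

step_arm:
  rows:
    - [[0, 0, 0], 0]
    - [[0, 0, 0], 0]
    - [[0, 0, 0], 0]
    - [[0, 0, 0], 0]
    - [[0, 0, 0], 0]
    - [[0, 0, 0], 0]
    - [[0, 0, 0], 0]
    - [[0, 0, 0], 0]
  claw: 1

```text
clock: 13.55
eef_pos: [0.4659, 0.0401, 0.2099]
tool_rot: [-0.006, 1.0, 0.0, 0.0]
ft_force: [-0.1, 1.4, 2.1]
grip_width: 0.0088
grasp_force: 59.8
```

```bash
cat >> h.py <<'E'
def lean(n=4):
    for i in range(n):
        im,d=bot.camera('scene');X=cloud('scene',d)*1000;g=im.astype(int)
        with np.errstate(invalid='ignore'):
            m=((X>[415,20,75])&(X<[510,60,133])).all(-1)&(g[...,1]>g[...,0]+12)&(g[...,1]>g[...,2])
        q=X[m];A=np.c_[q[:,[0,2]],np.ones(len(q))];k=np.ones(len(q),bool)
        for _ in range(5):
            s=np.linalg.lstsq(A[k],q[k,1],rcond=None)[0]; e=q[:,1]-A@s; k=abs(e)<3
        print(np.round([*s[:2],s@[463,57,1]-3.1,s@[463,130,1]-3.1],3),len(q))
E
python3 -c "
from h import *
go(466,40,209,180.6);lean()"
```

```text
t 13.55 at [465.9  40.1 209.9] -179.36 tilt 0.03 shift [-0.1 -0.1  0.9] turn 0.04 q [ 0.09  0.24 -0.25  1.08  0.    0.07] F [-0.1  1.4  2.1] grip 8.8 59.8
[ 1.1000e-02 -8.0000e-03  4.1088e+01  4.0532e+01] 379
[ 1.0000e-02 -4.0000e-03  4.0958e+01  4.0648e+01] 372
[ 1.9000e-02 -8.0000e-03  4.1047e+01  4.0470e+01] 373
[ 1.6000e-02 -8.0000e-03  4.1107e+01  4.0498e+01] 379
```

step_arm:
  rows:
    - [[0, 0.3, 0.8], 0]
    - [[0, 0.3, 1.2], 0]
    - [[0, 0.3, 1.2], 0]

```text
clock: 14.12
eef_pos: [0.4659, 0.0402, 0.2098]
tool_rot: [-0.006, 1.0, -0.0, 0.001]
ft_force: [-3.2, 0.2, 11.6]
grip_width: 0.0088
grasp_force: 61.1
```

step_arm:
  rows:
    - [[0, 0, -0.6], 0]
    - [[0, 0, -0.6], 0]
    - [[0, 0, -0.6], 0]
    - [[0, 0, -0.6], 0]
    - [[0, 0, -0.6], 0]
    - [[0, 0, -0.6], 0]
    - [[0, 0, -0.6], 0]
    - [[0, 0, -0.6], 0]
  claw: -1

```text
clock: 15.12
eef_pos: [0.4658, 0.0403, 0.2091]
tool_rot: [-0.006, 1.0, 0.0, 0.0]
ft_force: [0.2, 0.7, -0.2]
grip_width: 0.0858
grasp_force: 0.0
```

```bash
python3 -c "
from h import *
go(466,40,290,180.6);lean()"
```

```text
t 15.12 at [465.8  40.3 209.1] -179.36 tilt 0.0 shift [ -0.2  -0.3 -80.9] turn 0.04 q [ 0.09  0.24 -0.25  1.08  0.    0.08] F [ 0.2  0.7 -0.2] grip 85.8 0.0
[ 1.1000e-02 -6.0000e-02  4.0795e+01  3.6438e+01] 396
[ 1.1000e-02 -5.2000e-02  4.0432e+01  3.6649e+01] 391
[ 1.4000e-02 -5.7000e-02  4.0795e+01  3.6639e+01] 387
[ 7.0000e-03 -6.7000e-02  4.1217e+01  3.6349e+01] 394
```

step_arm:
  rows:
    - [[0, 0, -30], 0]
    - [[0, 0, -65], 0]
    - [[0, 0, -80], 0]
    - [[0, 0, -80], 0]

```text
clock: 15.82
eef_pos: [0.4665, 0.0403, 0.2904]
tool_rot: [-0.006, 1.0, 0.0, 0.002]
ft_force: [0.1, -0.0, 0.0]
grip_width: 0.0855
grasp_force: 0.0
```

```bash
python3 -c "
from h import *
go(343.7,-273.8,200,207.7);lean(2)"
```

```text
t 15.82 at [466.5  40.3 290.4] -179.36 tilt 0.18 shift [ 126.6 -312.8   89.9] turn -27.06 q [ 0.09  0.18 -0.1   1.28  0.    0.08] F [ 0.1 -0.   0. ] grip 85.5 0.0
[ 1.600e-02 -6.800e-02  4.134e+01  3.636e+01] 409
[ 1.4000e-02 -6.6000e-02  4.1293e+01  3.6441e+01] 415
```

step_arm:
  rows:
    - [[21, -52, 0], -4.5]
    - [[42, -104, 10], -9]
    - [[63, -156, 30], -13.5]
    - [[84, -208, 50], -18]
    - [[105, -260, 70], -22.5]
    - [[126, -312.8, 88.5], -27]
    - [[126, -312.8, 88.5], -27]
    - [[126, -312.8, 88.5], -27]

```text
clock: 16.92
eef_pos: [0.3427, -0.2735, 0.1998]
tool_rot: [-0.238, 0.971, 0.001, -0.001]
ft_force: [-0.2, 0.5, -0.1]
grip_width: 0.0854
grasp_force: 0.0
```

Run:
```python
from h import *
go(343.7,-273.8,105.5,207.7)
M=R.from_euler('z',27.7,degrees=True).as_matrix()
for c in('scene','top'):
    im,d=bot.camera(c);X=cloud(c,d)*1000
    Y=(X-[343.7,-273.8,0])@M   # key frame
    with np.errstate(invalid='ignore'):
        for n,l,h in(('tips',[-30,-80,125],[30,80,165]),('head',[-40,-20,38],[25,20,75]),('block',[-60,-60,18],[120,60,30])):
            m=((Y>l)&(Y<h)).all(-1);q=Y[m]
            if len(q)>5:print(c,n,len(q),np.round(np.percentile(q,[2,50,98],axis=0),1).tolist(),cv2.minAreaRect(q[:,:2].astype(np.float32)))
    if c=='scene': cv2.imwrite('pics/s5.png',cv2.resize(im[80:210,280:410,::-1],(600,600),interpolation=cv2.INTER_CUBIC))
```

```text
t 16.93 at [ 342.7 -273.5  199.8] -152.44 tilt 0.14 shift [-0.8 -1.  94.3] turn -0.14 q [-0.67  0.2  -0.33  1.04  0.   -1.15] F [-0.2  0.5 -0.1] grip 85.4 0.0
scene tips 81 [[-9.6, -43.2, 139.6], [0.1, 52.7, 154.9], [10.5, 60.5, 164.5]] ((-1.0053644180297852, 8.236087799072266), (105.32337188720703, 21.234411239624023), 88.33671569824219)
scene head 96 [[-15.6, -1.3, 38.7], [0.4, 3.5, 50.9], [15.3, 8.7, 62.5]] ((-0.18952465057373047, 4.26078987121582), (11.703283309936523, 31.78899574279785), 89.67547607421875)
scene block 332 [[-26.6, -23.9, 18.4], [30.8, 14.1, 24.3], [89.0, 29.1, 28.8]] ((32.1148681640625, 2.8161468505859375), (118.9563980102539, 63.05141067504883), 0.17686428129673004)
top head 10 [[6.3, -4.0, 38.6], [10.3, -0.9, 58.6], [14.2, 1.1, 66.1]] ((10.373346328735352, -1.9445116519927979), (4.3419508934021, 8.922863006591797), 74.53455352783203)
top block 387 [[2.8, -27.9, 20.0], [47.8, -1.2, 25.5], [88.8, 22.5, 29.6]] ((38.22446823120117, -3.3509254455566406), (104.7366714477539, 53.06886291503906), 0.5424591302871704)
```

View pics/s5.png

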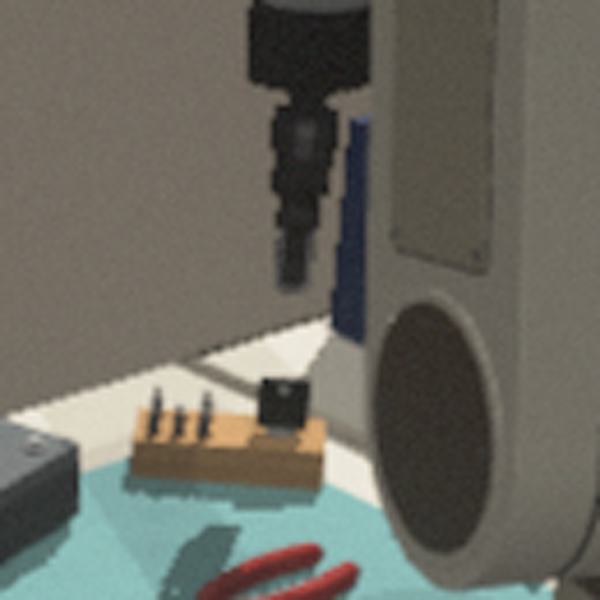

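step_arm:
  rows:
    - [[0, 0, 25], 0]
    - [[0, 0, 50], 0]
    - [[0, 0, 75], 0]
    - [[0, 0, 90], 0]
    - [[0, 0, 94], 0]
    - [[0, 0, 94], 0]

```text
clock: 17.77
eef_pos: [0.344, -0.2733, 0.107]
tool_rot: [-0.24, 0.971, -0.0, 0.0]
ft_force: [-0.4, 1.0, -1.4]
grip_width: 0.0853
grasp_force: 0.0
```

step_arm:
  rows:
    - [[0, 0, 0], 0]
    - [[0, 0, 0], 0]
    - [[0, 0, 0], 0]
    - [[0, 0, 0], 0]
    - [[0, 0, 0], 0]
    - [[0, 0, 0], 0]
    - [[0, 0, 0], 0]
    - [[0, 0, 0], 0]
  claw: 1

```text
clock: 18.77
eef_pos: [0.3435, -0.2743, 0.1068]
tool_rot: [-0.239, 0.971, -0.0, 0.0]
ft_force: [0.3, -0.5, 2.1]
grip_width: 0.007
grasp_force: 60.6
```

step_arm:
  rows:
    - [[0, 0, -10], 0]
    - [[0, 0, -30], 0]
    - [[0, 0, -60], 0]
    - [[0, 0, -90], 0]
    - [[0, 0, -93], 0]
    - [[0, 0, -93], 0]

```text
clock: 19.52
eef_pos: [0.3428, -0.2734, 0.1992]
tool_rot: [-0.239, 0.971, 0.001, -0.0]
ft_force: [0.2, 0.5, -0.9]
grip_width: 0.0069
grasp_force: 60.4
```

Run:
```python
from h import *
go(463.5,-78,180,180.5)
M=R.from_euler('z',27.7,degrees=True).as_matrix()
p=np.array(bot.get_obs()['eef_pos'])*1000
for c in('scene','top'):
    im,d=bot.camera(c);X=cloud(c,d)*1000
    Y=(X-[p[0],p[1],0])@M
    with np.errstate(invalid='ignore'):
        m=((Y>[-30,-25,80])&(Y<[30,25,128])).all(-1)
    for a in range(90,128,6):
        q=Y[m&(Y[...,2]>a)&(Y[...,2]<=a+6)]
        if len(q):print(c,a,len(q),np.round([q.min(0),np.median(q,0),q.max(0)],1).tolist())
    Xc=np.load('c_%s.npz'%c)['X']*1000
    # bezel ring top, key face
    with np.errstate(invalid='ignore'): m=((Xc>[425,-115,63])&(Xc<[500,-45,72])).all(-1)
    q=Xc[m];(ctr,r)=cv2.minEnclosingCircle(q[:,:2].astype(np.float32));print(c,'bezel',len(q),ctr,r,q.mean(0),cv2.fitEllipse(cv2.convexHull(q[:,:2].astype(np.float32))))
```

```text
t 19.52 at [ 342.8 -273.4  199.2] -152.36 tilt 0.06 shift [-197.6  117.1   19.3] turn 27.14 q [-0.67  0.2  -0.33  1.04  0.   -1.16] F [ 0.2  0.5 -0.9] grip 6.9 60.4
scene 96 7 [[-5.8, -0.4, 96.6], [2.5, 3.8, 98.4], [5.6, 5.4, 101.5]]
scene 102 12 [[-5.6, 1.8, 102.3], [-1.2, 4.4, 104.6], [6.0, 8.4, 108.0]]
scene 108 5 [[-2.0, -0.6, 108.3], [0.7, 5.8, 109.1], [6.3, 9.5, 113.0]]
scene 114 10 [[-7.1, 2.9, 114.1], [-0.3, 5.9, 118.5], [6.7, 12.6, 119.9]]
scene 120 16 [[-14.9, -0.3, 120.3], [2.9, 6.3, 123.7], [15.7, 10.5, 125.6]]
scene 126 6 [[-14.6, 2.6, 126.4], [3.1, 10.4, 127.1], [15.9, 13.6, 127.8]]
scene bezel 99 (461.4030456542969, -74.98651885986328) 23.329391479492188 [460.84238167 -75.42370399  65.41234028] ((461.2611389160156, -76.07451629638672), (42.46356201171875, 45.241363525390625), 73.2406234741211)
top bezel 129 (464.87701416015625, -81.27574157714844) 23.130325317382812 [464.02032395 -81.06877578  67.01763422] ((464.5731201171875, -81.18011474609375), (44.03089141845703, 45.28548812866211), 137.41461181640625)
```

step_arm:
  rows:
    - [[-40, 23, 0], 5.5]
    - [[-80, 47, 0], 11]
    - [[-120, 70, 0], 16.5]
    - [[-160, 94, 3], 22]
    - [[-197, 117, 8], 27.1]
    - [[-197, 117, 11], 27.1]
    - [[-197, 117, 11], 27.1]

```text
clock: 20.5
eef_pos: [0.4624, -0.0788, 0.1873]
tool_rot: [-0.005, 1.0, 0.0, -0.002]
ft_force: [-0.2, 0.2, 0.1]
grip_width: 0.0072
grasp_force: 60.4
```

Run:
```python
from h import *
go(463.2,-78.6,188,180.5)
p=np.array(bot.get_obs()['eef_pos'])*1000
ims=[]
for i in range(4):
    im,d=bot.camera('scene');X=cloud('scene',d)*1000
    Y=X-[p[0],p[1],0]
    with np.errstate(invalid='ignore'):
      for n,l,h in(('bit',[-20,-20,76],[20,20,100]),('shoulder',[-20,-20,104],[20,20,112]),('head',[-25,-20,112],[25,20,117])):
        q=Y[((Y>l)&(Y<h)).all(-1)]
        if len(q):print(n,len(q),np.round(np.percentile(q,[3,50,97],axis=0),1).tolist())
im,d=bot.camera('scene')
cv2.imwrite('pics/s6.png',cv2.resize(im[120:200,240:320,::-1],(600,600),interpolation=cv2.INTER_CUBIC))
```

```text
t 20.5 at [462.4 -78.8 187.3] -179.41 tilt 0.2 shift [-0.8  0.2 -0.7] turn 0.09 q [-0.17  0.27 -0.28  1.03 -0.   -0.18] F [-0.2  0.2  0.1] grip 7.2 60.4
bit 25 [[-8.0, -1.1, 85.8], [-2.7, 3.3, 92.7], [5.4, 5.8, 99.4]]
shoulder 15 [[-14.3, -1.5, 106.2], [-4.8, 4.7, 107.8], [5.9, 10.5, 111.6]]
head 16 [[-17.0, 1.6, 113.0], [-7.4, 9.3, 115.2], [7.3, 12.4, 116.9]]
bit 25 [[-7.6, -1.5, 85.3], [-3.5, 3.2, 92.1], [6.1, 6.3, 98.7]]
shoulder 15 [[-15.9, 3.2, 106.2], [-4.8, 6.3, 108.4], [5.6, 9.8, 111.7]]
head 17 [[-17.3, 0.0, 112.5], [-8.9, 6.2, 114.5], [6.1, 12.0, 116.8]]
bit 25 [[-9.5, -1.9, 87.0], [-3.1, 2.1, 92.5], [5.2, 6.2, 98.4]]
shoulder 17 [[-13.9, 1.8, 105.5], [-4.9, 4.9, 109.6], [5.8, 10.6, 111.1]]
head 13 [[-15.7, -0.0, 112.5], [-6.9, 8.2, 115.2], [5.1, 11.4, 116.8]]
bit 26 [[-9.1, -2.2, 86.9], [-2.0, 2.5, 92.9], [4.8, 5.6, 98.6]]
shoulder 16 [[-13.0, -1.3, 106.3], [-4.8, 5.5, 109.7], [4.1, 10.3, 111.7]]
head 11 [[-16.4, -0.8, 112.7], [-11.2, 4.3, 115.2], [8.1, 11.1, 116.5]]
```

View pics/s6.png

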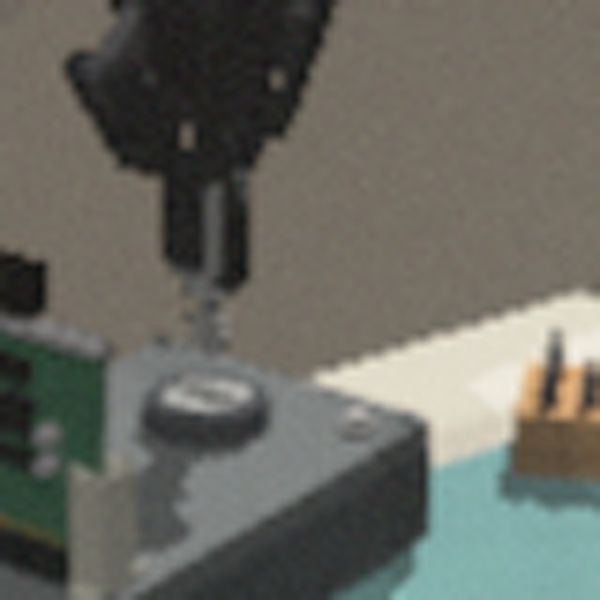

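Run:
```python
from h import *
def ray(c,uv,z):
    P=bot.camera_params(c);K=np.array([[P['fx'],0,P['cx']],[0,P['fy'],P['cy']],[0,0,1]],float)
    n=cv2.undistortPoints(np.array(uv,float).reshape(-1,1,2),K,np.array(P['D'],float)).reshape(-1,2)
    T=np.array(P['pose']);dr=np.c_[n[:,0],-n[:,1],-np.ones(len(n))]@T[:3,:3].T
    return T[:3,3]*1000+dr*((z-T[2,3]*1000)/dr[:,2])[:,None]
def proj(c,X):
    P=bot.camera_params(c);K=np.array([[P['fx'],0,P['cx']],[0,P['fy'],P['cy']],[0,0,1]],float)
    T=np.linalg.inv(np.array(P['pose']));q=(np.array(X,float)/1000)@T[:3,:3].T+T[:3,3]
    q=q*[1,-1,-1]
    return cv2.projectPoints(q,np.zeros(3),np.zeros(3),K,np.array(P['D'],float))[0].reshape(-1,2)
for c in('scene','top'):
    Z=np.load('c_%s.npz'%c);im=Z['im'];g=im.min(-1).astype(int)
    a=proj(c,[[462,-78,67]])[0].round().astype(int)
    w=g[a[1]-9:a[1]+10,a[0]-12:a[0]+13]
    print(c,a);print(w)
im,d=bot.camera('scene');g=im.max(-1).astype(int)
p=np.array(bot.get_obs()['eef_pos'])*1000
pr=proj('scene',[[p[0],p[1],p[2]-101.5+h] for h in(0,6,12,16,22,30)]);print(pr.round(1))
a=pr[1].round().astype(int);print(a);print(g[a[1]-12:a[1]+8,a[0]-11:a[0]+12])
```

```text
scene [267 172]
[[ 93  94  95  94  93  91  92  93  97  94  92  93  99  96  93  93  92  91
   95  94  92  92  97  94  97]
 [ 94  93  95  94  94  87  86  90  92  94  95  95  93  95  94  93  96  99
   94  95  93  96  95  94  96]
 [ 94  92  93  94 100  92  82  91 103 100  95  93  96  95  94  96  95  96
   93  95  93  97  93  94  94]
 [ 97  93 102 108 119 120 107 109 117 115 107 104 102  94  93  95  95  94
   93  92  93  98  96  95  94]
 [101 108 119 124 125 127 126 125 124 126 121 125 115 105 105 109 103  96
   96  94  97  93  94  98  95]
 [115 125 127 127 126 125 125 123 126 121 120 120 121 124 123 122 113 108
  108 103  99  96  93  93  92]
 [126 125 123 124 126 123 119 117 109 110 118 119 121 115 109 109 112 117
  121 115 106 107 101  96  93]
 [119 123 125 123 122 121 106 100  98 116 132 132 135 131 129 120 113 113
  110 116 119 126 113 106 105]
 [121 125 121 122 117 103  99 119 126 127 127 131 145 155 160 157 152 149
  116  99 114 121 125 121 122]
 [120 123 122 118 101  84 109 149 161 140 121 115 106 115 125 139 160 168
  129  88 103 116 122 121 123]
 [119 120 120 110  86  76 103 138 
[... 4263 characters left out ...]
118 116 122 119 118]
 [116 116 118 120 110 105 112 113 116 108  98  93  92 110 118 117 120 114
  117 119 118 118 117]
 [119 116 119 118  95  82  99 112 112 107 100  89  95  89 105 117 118 115
  118 117 118 115 118]
 [114 116 119 119 119 109 107 116 112 113 112  97  89  88 102 115 116 117
  117 117 116 118 116]
 [117 121 123 123 121 124 127 123 124 120 121 115 108 111 121 117 110 118
  119 119 115 120 116]
 [123 126 123 123 124 122 124 124 121 123 121 119 122 125 131 127 119 123
  117 115 117 116 116]
 [127 126 122 123 126 121 119 113 113 119 117 119 117 114 117 122 128 136
  121 116 123 116 115]
 [125 130 126 128 120 111 110 101 125 136 135 138 137 139 129 122 123 121
  128 130 134 124 119]]
```

```bash
cat >> h.py <<'E'
def ray(c,uv,z):
    P=bot.camera_params(c);K=np.array([[P['fx'],0,P['cx']],[0,P['fy'],P['cy']],[0,0,1]],float)
    n=cv2.undistortPoints(np.array(uv,float).reshape(-1,1,2),K,np.array(P['D'],float)).reshape(-1,2)
    T=np.array(P['pose']);dr=np.c_[n[:,0],-n[:,1],-np.ones(len(n))]@T[:3,:3].T
    return T[:3,3]*1000+dr*((z-T[2,3]*1000)/dr[:,2])[:,None]
E
python3 - <<'E'
from h import *
print('top keyway',ray('top',[[289.25,173.5]],67))
print('scene',ray('scene',[[267.1,172.3],[266.9,171.3],[267,171.8]],67))
# top: connector dark slot / guides centre
im=np.load('c_top.npz')['im'];print(im.min(-1)[150:196:3,240:262])
E
```

```text
top keyway [[465.2506003  -81.99521359  67.        ]]
scene [[461.48109427 -77.80994507  67.        ]
 [466.00520963 -82.64021241  67.        ]
 [463.73728883 -80.21881955  67.        ]]
[[175 168 170 170 169 168 170 170 170 169 170 174 168 168 170 168 169 171
  170 170 172 169]
 [160 159 160 157 158 162 162 161 165 168 168 169 171 173 172 173 174 172
  174 174 174 176]
 [105 107 108 110 110 103 129 141 179  70  61 118 140 104 165 115  92 101
  103 101 105 107]
 [ 64  64  67  65  66  71 123 101  87  75 109  93  76 111 200 123 104 104
  105 104 104 104]
 [ 68  66  62  64  65  61  70  31  16  13   8  15   9  40  99 104 103 104
  104 102 103 105]
 [107 104 108 109 109  67  65  38  14  16  18  17  14  35 101 105 106 105
  105 104 105 102]
 [105 109 101 103 111  67  70  35  13  16  14  16  14  40  97 109 104 106
  104 105 106 104]
 [105 107 103 103 108  63  68  35  12  15  14  10  10  39 100 106 103 103
  101  99 103 104]
 [107 110 110 108 107  65  68  32  16  12  19   9  12  39  99 104 102 102
  102 103 101 102]
 [107 106 109 106 112  65  69  36   7  13  20  10   7  39  98 103 103 106
  103 102 103 102]
 [107 107 108 109  65  67  71  36   8  19  18  14  14  42  96 106 105 104
  104  96 103 106]
 [104 104 105 111  62  66  68  36  13  18  16   8  15  39 102  94  95  94
   95  94 103 102]
 [105 105 105 107  67  63  67  28   9   9  11   5   9  38 102 100  92  93
   93 101 101 100]
 [105 110 112  71  61  65 112 142 187  81  91 123 143 104 168 116 101 102
  102 103 102 104]
 [ 65  68  62  66  64  68 123  90  70  69  67  95  62 175 203 121 101 101
  101 102 102 103]
 [ 28  29  30  31  30  28  29  27  37  39  40  39  37  39  39  36  40  36
   35  36  37  37]]
```

Run:
```python
from h import *
print('top slot',ray('top',[[250.05,174.0]],65))
im=np.load('c_top.npz')['im'].min(-1);print(im[150:196,246:256].tolist().__str__().replace('], [','\n'))
```

```text
top slot [[462.80340945  37.95604602  65.        ]]
[[170, 170, 170, 169, 170, 174, 168, 168, 170, 168
168, 169, 169, 169, 170, 170, 170, 172, 169, 169
165, 166, 167, 169, 168, 170, 168, 169, 170, 170
162, 161, 165, 168, 168, 169, 171, 173, 172, 173
132, 152, 152, 149, 153, 153, 152, 130, 128, 129
107, 131, 149, 126, 124, 151, 134, 84, 94, 95
129, 141, 179, 70, 61, 118, 140, 104, 165, 115
116, 139, 186, 63, 62, 109, 140, 105, 174, 117
113, 132, 166, 72, 94, 96, 133, 107, 173, 121
123, 101, 87, 75, 109, 93, 76, 111, 200, 123
81, 54, 34, 50, 66, 50, 38, 78, 120, 105
67, 26, 14, 16, 17, 10, 16, 42, 95, 102
70, 31, 16, 13, 8, 15, 9, 40, 99, 104
67, 37, 16, 4, 22, 6, 11, 36, 99, 109
67, 34, 17, 18, 17, 13, 10, 38, 99, 106
65, 38, 14, 16, 18, 17, 14, 35, 101, 105
65, 37, 17, 6, 13, 11, 13, 36, 99, 104
69, 32, 11, 12, 15, 13, 0, 40, 102, 108
70, 35, 13, 16, 14, 16, 14, 40, 97, 109
66, 35, 16, 15, 16, 13, 16, 41, 98, 107
67, 35, 12, 10, 16, 15, 17, 40, 99, 107
68, 35, 12, 15, 14, 10, 10, 39, 100, 106
66, 31, 14, 14, 22, 13, 13, 39, 98, 107
70, 36, 15, 14, 17, 11, 17, 40, 98, 107
68, 32, 16, 
[... 183 characters left out ...]
1, 38, 21, 14, 10, 9, 13, 41, 100, 106
71, 36, 8, 19, 18, 14, 14, 42, 96, 106
70, 36, 19, 17, 16, 7, 16, 42, 100, 97
68, 31, 14, 9, 17, 12, 15, 37, 99, 97
68, 36, 13, 18, 16, 8, 15, 39, 102, 94
68, 30, 15, 18, 19, 9, 12, 38, 100, 98
70, 36, 13, 19, 10, 9, 12, 37, 103, 96
67, 28, 9, 9, 11, 5, 9, 38, 102, 100
64, 86, 96, 12, 4, 78, 72, 29, 97, 96
57, 137, 181, 51, 46, 112, 140, 66, 86, 92
112, 142, 187, 81, 91, 123, 143, 104, 168, 116
115, 137, 174, 108, 121, 117, 139, 106, 174, 116
115, 142, 149, 139, 143, 136, 141, 103, 186, 115
123, 90, 70, 69, 67, 95, 62, 175, 203, 121
80, 66, 57, 57, 54, 105, 97, 122, 128, 107
57, 54, 89, 90, 89, 97, 90, 93, 92, 90
29, 27, 37, 39, 40, 39, 37, 39, 39, 36]]
```

step_arm:
  rows:
    - [[-1.7, -1.1, 6], 0.1]
    - [[-1.7, -1.1, 12], 0.1]
    - [[-1.7, -1.1, 17], 0.1]
    - [[-1.7, -1.1, 20], 0.1]
    - [[-1.7, -1.1, 23], 0.1]
    - [[-1.7, -1.1, 23], 0.1]

```text
clock: 21.55
eef_pos: [0.4651, -0.0799, 0.1654]
tool_rot: [-0.004, 1.0, 0.0, -0.0]
ft_force: [-0.6, -0.9, -0.2]
grip_width: 0.0068
grasp_force: 60.3
```

step_arm:
  rows:
    - [[0, 0, 2], 0]
    - [[0, 0, 4], 0]
    - [[0, 0, 6], 0]
    - [[0, 0, 6], 0]

```text
clock: 22.05
eef_pos: [0.4651, -0.08, 0.1594]
tool_rot: [-0.004, 1.0, 0.0, -0.0]
ft_force: [-0.3, -1.1, 0.1]
grip_width: 0.0069
grasp_force: 60.3
```

step_arm:
  rows:
    - [[0, 0, 2], 0]
    - [[0, 0, 4], 0]
    - [[0, 0, 6], 0]
    - [[0, 0, 8], 0]
    - [[0, 0, 8], 0]

```text
clock: 22.68
eef_pos: [0.4656, -0.0801, 0.1536]
tool_rot: [-0.004, 1.0, -0.0, 0.001]
ft_force: [-5.6, 0.8, 15.1]
grip_width: 0.0068
grasp_force: 62.8
```

step_arm:
  rows:
    - [[0, 0, 1.5], 0]
    - [[0, 0, 3], 0]
    - [[0, 0, 4], 0]
    - [[0, 0, 4], 0]

```text
clock: 23.18
eef_pos: [0.4651, -0.08, 0.1478]
tool_rot: [-0.004, 1.0, -0.0, -0.0]
ft_force: [-2.1, 0.2, 5.8]
grip_width: 0.007
grasp_force: 61.5
```

step_arm:
  rows:
    - [[0, 0, 1], 0]
    - [[0, 0, 2], 0]
    - [[0, 0, 2], 0]

```text
clock: 23.55
eef_pos: [0.4651, -0.08, 0.1476]
tool_rot: [-0.004, 1.0, -0.0, 0.0]
ft_force: [-7.1, 0.6, 18.9]
grip_width: 0.0068
grasp_force: 63.7
```

step_arm:
  rows:
    - [[0, 0, -1], 0]
    - [[0, 0, -1], 8]
    - [[0, 0, -1], 16]
    - [[0, 0, -1], 24]
    - [[0, 0, -1], 32]
    - [[0, 0, -1], 40]
    - [[0, 0, -1], 48]
    - [[0, 0, -1], 48]

```text
clock: 24.55
eef_pos: [0.4651, -0.0809, 0.1477]
tool_rot: [0.404, 0.915, -0.001, 0.001]
ft_force: [-4.3, -2.6, 11.1]
grip_width: 0.007
grasp_force: 62.2
```

```bash
python3 -c "
from h import *
go(465,-80,147.6,83);print(bot.get_obs()['ft_torque'])"
```

```text
t 24.55 at [465.1 -80.9 147.7] 132.36 tilt 0.15 shift [0.7 0.5 0.1] turn 49.36 q [-0.17  0.32 -0.33  0.92 -0.    0.66] F [-4.3 -2.6 11.1] grip 7.0 62.2
[-0.49699096  1.1192701   0.04283507]
```

step_arm:
  rows:
    - [[0, 0, 0], 8]
    - [[0, 0, 0], 16]
    - [[0, 0, 0], 24]
    - [[0, 0, 0], 32]
    - [[0, 0, 0], 40]
    - [[0, 0, 0], 45]
    - [[0, 0, 0], 48]
    - [[0, 0, 0], 48]

```text
clock: 25.55
eef_pos: [0.4642, -0.0812, 0.1477]
tool_rot: [0.741, 0.672, -0.002, 0.001]
ft_force: [-6.4, -3.9, 13.4]
grip_width: 0.0069
grasp_force: 62.6
```

Run:
```python
from h import *
go(465,-80,147.6,83);print(bot.get_obs()['ft_torque']);lean(3)
im,d=bot.camera('scene')
cv2.imwrite('pics/s7.png',cv2.resize(im[110:210,220:320,::-1],(600,600),interpolation=cv2.INTER_CUBIC))
```

```text
t 25.55 at [464.2 -81.2 147.7] 84.38 tilt 0.23 shift [1.3 0.6 0. ] turn 1.38 q [-0.17  0.32 -0.33  0.93 -0.    1.5 ] F [-6.4 -3.9 13.4] grip 6.9 62.6
[-0.80777405  1.62318348  0.17773516]
[ 1.2000e-02 -6.4000e-02  4.1074e+01  3.6401e+01] 406
[ 1.3000e-02 -5.9000e-02  4.0883e+01  3.6583e+01] 411
[ 1.1000e-02 -6.2000e-02  4.0972e+01  3.6475e+01] 419
```

View pics/s7.png

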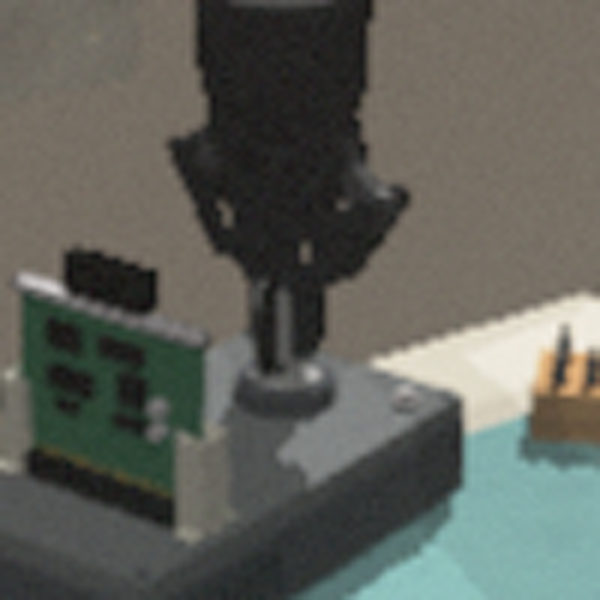

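The key is turned 96° (at the stop, with torque above the spring's), and the card is seated at about 0.06 rad lean. Handing in.

```bash
python3 -c "
from workcell import bot
print(bot.job_done())"
```

```text
the job is handed in; nothing more can be done
None
```

The job is handed in, though the judge returned no verdict: the large card is home in the tester and released, leaning about 0.06 rad (limit 0.08), and the key is fully home, turned clockwise to its stop and still gripped.

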